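Load a therapy probe into the V-groove tester

ROBOT

A 6-joint arm with a two-finger parallel gripper is mounted at the origin on the work surface. World frame = base frame: x ahead of the robot, y to its left, z up, the work surface at z = 0. Lengths are in m, angles in rad, forces in N, time in s.
With the tool pointing down it reaches from about 0.275 to 0.85 m from the base axis. Payload 19 kg.
Tool frame: the origin (TCP) lies midway between the tips of the shut fingers; the grasp point (between the pads) lies 19 mm behind it; z points along the fingers, x is the direction in which the jaws open and shut, and the axes are right-handed (so a half turn about z gives the same grasp; the last joint's range is limited). The gripper opens to 85 mm and grips with 20 to 120 N. Pads are 22 mm wide; open, the fingers measure 114 mm over their backs; the gripper's body (76 mm by 85 mm) begins 54 mm behind the grasp point. The pads swing forward as they close: fully open they stand 13 mm farther back than shut.
Start: joints at [-1.427, 0.15, 1.437, -0, 1.554, -0.134], TCP at [0.158, -0.553, 0.231] pointing down, gripper open.
Joint ranges: [-2.8, 2.8], [-0.68, 2.1], [0.12, 2.68], [-1.39, 4.53], [0.16, 2.79], [-2.81, 2.81]. Speed limits (rad/s): [1.89, 1.89, 2.22, 3.01, 3.01, 3.01].

INTERFACE

Orientations are given as a unit quaternion [x, y, z, w].
In Python, from cell import telemetry, imaging, sign_off gives the robot as it stands.
- The arm moves only by the shell command python3 -m crank 'ROWS' [FORCE]. ROWS is text: rows parted by semicolons, each of 7 numbers parted by spaces: the shift along the world's x, y, z scaled (see below), then the turn, a rotation vector about the world's x, y, z scaled (see below), then the opening, from 0 (shut) to 1 (fully open). In form: dx dy dz wx wy wz grip; .... A call has 1 to 5 rows; each row shifts and turns the commanded pose from where the row before left it; what a row does not reach is not made up. The controller multiplies each number of a shift by 0.04 m and each number of a turn by 4 degrees. A row lasts 1/10 s, in which the tool goes at most 50 mm and 8.59 degrees, less where a joint would pass 70% of its speed; a pose out of reach is approached as far as the arm can. A call with a number of a shift or a turn outside -1 to 1 is refused whole. A call with a gripper value outside its range is refused whole. The fingers move at their own pace and stop on an object; FORCE is the grip in N (left out, the last holds). Time passes only in rows, so rows that do not move let the fingers close. It gives the time, the measured TCP pose, the force and the opening at its end, in the units of the state.
- telemetry.sense(): the state, without advancing time (a new reading comes with each control period).
- imaging.get_image(name): name is "scene" or "top"; returns a dict with "pixels" (400x640x3 uint8, blue, green, red), "intrinsics" (3x3 intrinsics, pixels), "distortion" ([k1, k2, p1, p2, k3] as OpenCV has them; the pictures are not rectified), "position" and "rotation" of the camera in the world. Camera axes: x right, y up, looking along -z (the intrinsics and any distortion apply to the point x, -y, -z); pixel columns grow to the right and rows downward; lengths in m; the calibration is good to about 2 mm. A picture is of the moment at which its call begins. There is no depth.
- sign_off(): hands the job in, once; it reports no verdict.
The state is a dict: "time": time; "joints": joint angles; "dq": joint speeds; "effort": joint torques, N m; "position": TCP position; "orientation": TCP orientation; "wrist_force": force on the tool from outside, world axes, zero at the start; "torque": the same for the moment, N m; "finger_gap": finger opening in m.
Only numpy, scipy, OpenCV 4.12 (cv2) and the standard library are available. Lean on these libraries where they do the work, as an engineer would, in place of code of your own. Each camera call takes 0.05 s, during which the arm holds its last target.

TASK

The short metal check plug is still lying in the V-groove of the probe tester: take it out and lay it in the small open steel tray. Then take the long probe with the narrow steel nose from the grey rack, lay it in the groove with its nose pointing at the end stop, and push it gently along under the hood until the nose touches the stop; the nose is a lens, so do not ram it. Leave the round-headed applicator in the rack and do not disturb anything else on the table.

Things in the scene. Friction and masses are not known exactly. Their poses are not given: they have to be found in the camera images.
- tester: Fixed probe tester; position and yaw vary. Origin on the table under the middle of the hood's front edge; x level along the groove towards the end stop, z up. White base plate 12 mm thick, 90 mm wide, x -155 to +210 mm. At the stop end a white housing 110 mm wide, 178 mm high, x +146 to +210 mm.
- groove_start (a point): Outer end of the V-groove, 150 mm before the hood's edge, on the axis of a 28 mm rod in the groove (62 mm above the table). The groove runs level from here to groove_end, along tester x: slim aluminium rail, web 12 mm wide, flanks 35 degrees from level, lips 22 mm apart outside, 52 mm above the table. Fingers can straddle rod and rail down to the base plate; keep shut fingers above the lips.
- hood_edge (a point): Middle of the lower front edge of the hood, 150 mm above the table. The hood (110 mm wide, 22 mm thick, open in front and at both sides) roofs the groove from here to the stop, 140 mm. A probe fully home has its tail 10 mm inside this edge, so an upright gripper would strike the hood: lean the tool back from the stop by 30 to 45 degrees.
- groove_end (a point): Middle of the end stop's face, on the axis (62 mm above the table) of a 28 mm rod lying in the groove, 140 mm along tester x from the hood's front edge. Its axes are those of the tester.
- stop: The end stop: fixed steel plate 40 mm wide and 50 mm high across the end of the groove, under the hood. Origin at the middle of the face that the nose must touch; axes as the tester.
- plug: Check plug: plain aluminium cylinder, 28 mm diameter, 64 mm long, about 120 g, loose. Origin at its centre, x along its axis. Starts lying in the open part of the groove, its centre 30 to 90 mm before the hood's edge (so the hood can be in the way of an upright gripper). It can roll on flat surfaces.
- tray: Fixed open steel tray, 125 mm (its x) by 95 mm (its y) outside, 28 mm high, walls and floor 4 mm. Origin on the table under its centre; position and yaw vary.
- rack: Fixed grey rack, base 130 mm (x) by 150 mm (y), 8 mm thick. Two places along its x, at y = -40 and +40 mm, each with two V-saddles 12 mm long at x = -38 and +38 mm, lips 30 mm above the table. A rod lying there has its axis 39 mm above the table. Origin on the table under its centre; position and yaw vary.
- probe: Long probe: white cylinder, 28 mm diameter and 114 mm long, then a steel nose 18 mm in diameter and 16 mm long; 130 mm in all, about 140 g, loose. Origin on its axis, midway between its ends; x along its axis towards the nose. Starts lying in one of the rack's two places (either), nose towards the rack's +x.
- probe_nose (a point): Tip of the probe's nose, on the axis, 65 mm from the probe's origin.
- probe_tail (a point): Centre of the probe's flat 28 mm tail face, 65 mm from the probe's origin.
- applicator: Round-headed applicator, to be left alone: white cylinder 28 mm in diameter and 117 mm long with a grey disc head 42 mm in diameter and 13 mm thick at its +x end. Origin on its axis, midway. Lies in the rack's other place, loose.
- gel: Bystander: upright white bottle, 56 mm diameter, 150 mm high. Origin at its base.
- jar: Bystander: glass jar, 60 mm diameter, 60 mm high. Origin at its base.
- cup: Bystander: white cup, 72 mm diameter, 85 mm high. Origin at its base.
- swabs: Bystander: plain brown cardboard box 110 x 70 x 50 mm. Origin at its base.
- roll: Bystander: upright paper roll, 52 mm diameter, 50 mm high. Origin at its base.
- dish: Bystander: steel dish, 100 mm diameter, 30 mm high. Origin at its base.
Mind the look-alikes: they are no part of the job. Of the things like the plug, leave any that is purple or turquoise; of the rest the smaller one is meant.

How it is judged:
By the outcome, as a careful person would: the job done as asked, in the order asked, and still so for the second after the job is handed in, with the robot touching nothing.
It also fails if it takes over 64 s, if anything falls off the work surface, if the arm or the gripper's body presses on something with over 40 N, if the wrist force passes 120 N, or if a joint passes its speed limit or range.

## Working session

There is one attempt and no reset: what is moved stays moved. The work goes in short steps, Python scripts to look and compute and a shell command to move; the robot and the scene stay as the last step left them, time stands still between calls to the robot, and variables do not carry over. Pictures are saved under pics/ and viewed, and the job is handed in when it is done.

```bash
mkdir -p pics; ls
cat > h.py <<'E'
import numpy as np, cv2
from cell import telemetry, imaging
def grab(n,tag):
    d=imaging.get_image(n); cv2.imwrite(f'pics/{tag}.png',d['pixels']); np.save(f'{tag}.npy',d,allow_pickle=True); return d
def load(tag): return np.load(f'{tag}.npy',allow_pickle=True).item()
def ray(d,uv):
    K=np.array(d['intrinsics']);D=np.array(d['distortion'])
    p=cv2.undistortPoints(np.array([[uv]],float),K,D)[0,0]
    r=np.array(d['rotation'])@np.array([p[0],-p[1],-1]); return np.array(d['position']),r/np.linalg.norm(r)
def onz(d,uv,z):
    o,r=ray(d,uv); return o+r*(z-o[2])/r[2]
def proj(d,P):
    K=np.array(d['intrinsics']);D=np.array(d['distortion'])
    c=(np.atleast_2d(P)-np.array(d['position']))@np.array(d['rotation']); c=c*[1,-1,-1]
    return cv2.projectPoints(c,np.zeros(3),np.zeros(3),K,D)[0][:,0]
E
python3 - <<'E'
from h import *
for n in('scene','top'):
    d=grab(n,n+'0'); print(n,d['position'],np.array(d['rotation']).tolist(),d['intrinsics'],d['distortion'])
print(telemetry.sense())
E
```

```text
pics
scene [ 1.03159788 -0.60538024  0.89582564] [0.354513394213844, 0.13008398241609279, 0.3120620303223696, 0.8717887932709562] [[431.31798554   0.         323.85839188]
 [  0.         431.31798554 189.70559291]
 [  0.           0.           1.        ]] [0.01350257 0.         0.         0.         0.        ]
top [ 0.37839521 -0.03035455  1.02093429] [0.06885093529084434, -0.05455917905665952, -0.7027339088682956, 0.7060084263073108] [[380.70664348   0.         327.04985011]
 [  0.         380.70664348 198.33767548]
 [  0.           0.           1.        ]] [-0.01601556  0.          0.          0.          0.        ]
{'time': 0.1, 'joints': array([-1.42702127e+00,  1.50918668e-01,  1.43793865e+00, -5.25560052e-05,
        1.55376024e+00, -1.33964635e-01]), 'dq': array([ 0.00049339, -0.00220405, -0.00024827,  0.00050633,  0.00055257,
        0.0001743 ]), 'effort': array([ 5.27003343e-03, -7.14376760e+01, -5.71798575e+01,  1.22817337e-04,
        7.08181498e-03, -1.12645125e-05]), 'position': array([ 0.15760941, -0.55276408,  0.23075978]), 'orientation': array([ 7.98180184e-01, -6.02418568e-01, -3.82621520e-04, -3.41910080e-04]), 'wrist_force': array([-0.25759095, -0.51216613,  0.14616636]), 'torque': array([-0.03590306, -0.01696484,  0.00519846]), 'finger_gap': 0.08551893165202579}
```

Rotation is a quaternion; I'll convert it.

```bash
sed -i "s/^def load.*/def load(tag):\n    d=np.load(f'{tag}.npy',allow_pickle=True).item(); return fix(d)/; s/d=imaging.get_image(n);/d=fix(imaging.get_image(n));/" h.py
cat >> h.py <<'E'
from scipy.spatial.transform import Rotation as R
def fix(d):
    r=np.array(d['rotation'])
    if r.shape==(4,): d['rotation']=R.from_quat(r).as_matrix()
    return d
E
python3 - <<'E'
from h import *
d=load('top0'); print(d['rotation'])
E
```

```text
[[ 0.0063767   0.98475922 -0.17380625]
 [-0.99978502  0.0028492  -0.02053751]
 [-0.01972929  0.17389985  0.98456569]]
```

View pics/scene0.png

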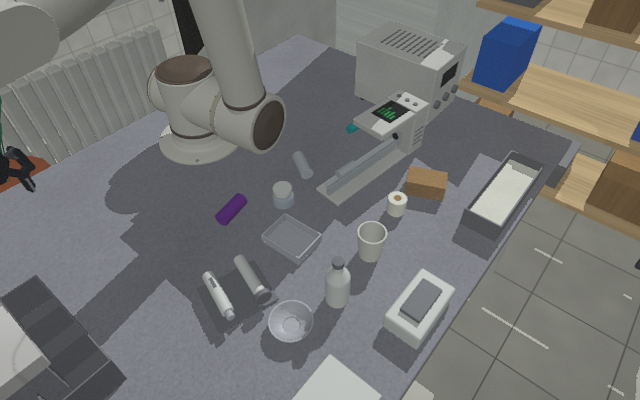

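View pics/top0.png

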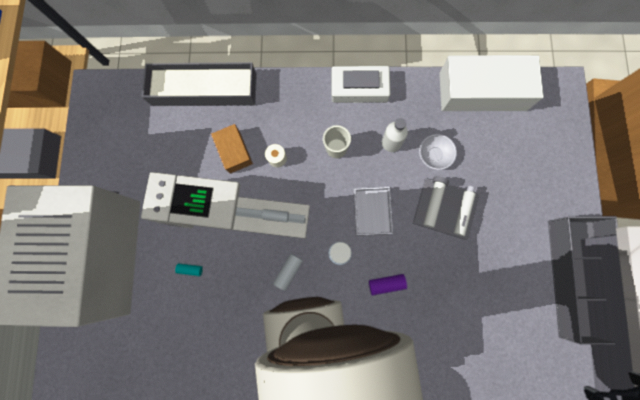

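Run:
```python
from h import *
t=load('top0')['pixels']; s=load('scene0')['pixels']
cv2.imwrite('pics/c1.png',cv2.resize(t[160:300,135:330],None,fx=4,fy=4,interpolation=cv2.INTER_CUBIC))
cv2.imwrite('pics/c2.png',cv2.resize(t[165:250,340:490],None,fx=5,fy=5,interpolation=cv2.INTER_CUBIC))
cv2.imwrite('pics/c3.png',cv2.resize(s[80:220,270:470],None,fx=4,fy=4,interpolation=cv2.INTER_CUBIC))
cv2.imwrite('pics/c4.png',cv2.resize(s[200:350,180:340],None,fx=4,fy=4,interpolation=cv2.INTER_CUBIC))
```

```text
(no output)
```

View pics/c1.png

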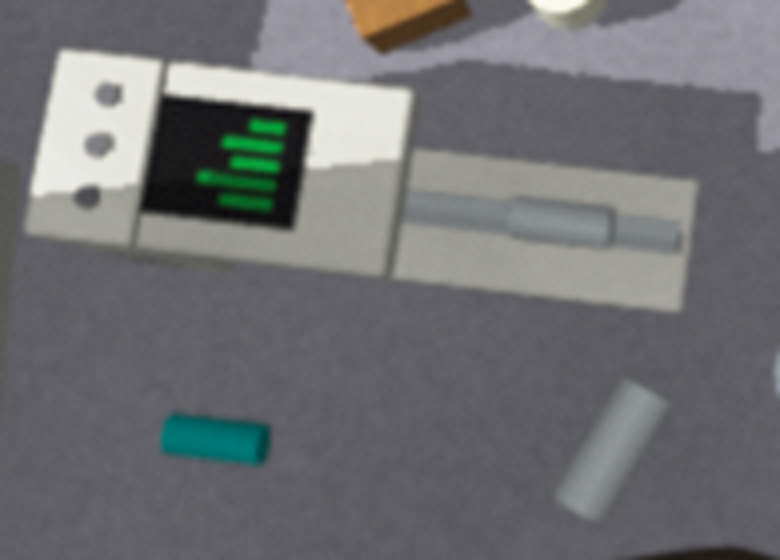

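View pics/c2.png

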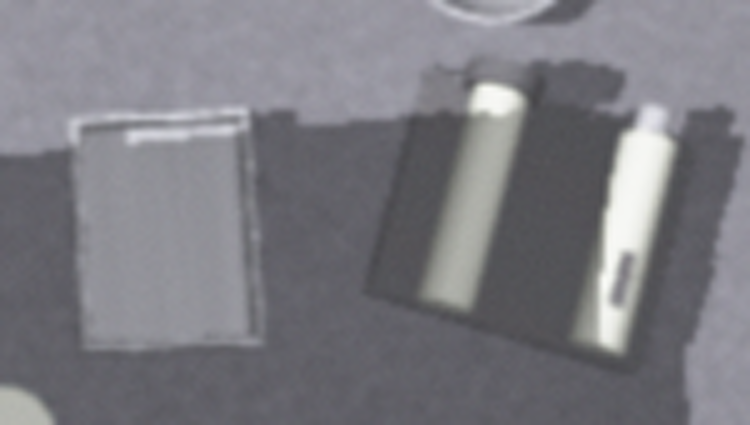

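View pics/c3.png

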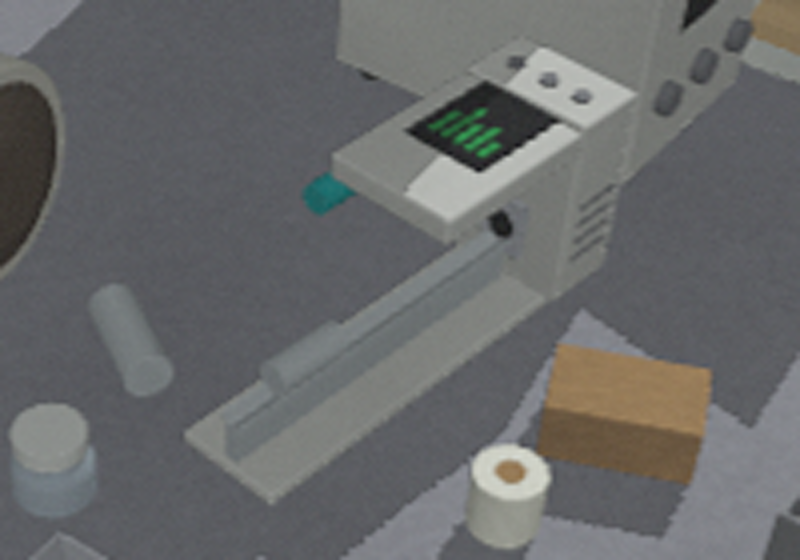

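View pics/c4.png

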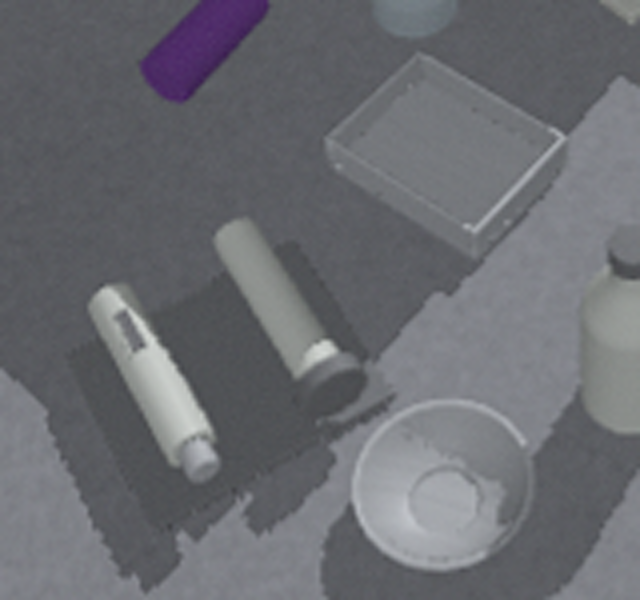

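```bash
cat > m.py <<'E'
from h import *
t=load('top0');s=load('scene0')
def c1(x,y): return (135+(x+.5)/4-.5,160+(y+.5)/4-.5)
def c2(x,y): return (340+(x+.5)/5-.5,165+(y+.5)/5-.5)
def c3(x,y): return (270+(x+.5)/4-.5,80+(y+.5)/4-.5)
def c4(x,y): return (180+(x+.5)/4-.5,200+(y+.5)/4-.5)
np.set_printoptions(precision=4,suppress=True)
def P(n,*a):
    pts=[onz(*x) for x in a]; print(n,*pts,'len',np.linalg.norm(pts[0]-pts[1])); return pts
if __name__=='__main__':
    P('plate end',(t,c1(697,181),.012),(t,c1(682,311),.012))
    P('plate end scene',(s,c3(272,500),.012),(s,c3(187,436),.012))
    P('hood front top',(t,c1(412,90),.172),(t,c1(390,277),.172))
    P('hood front scene top',(s,c3(443,226),.172),(s,c3(334,155),.172))
    P('housing back top',(t,c1(62,50),.178),(t,c1(25,235),.178))
    P('lip? plug edges top',(t,c1(512,197),.062),(t,c1(508,231),.062))
    P('plug ends',(t,c1(509,215),.066),(t,c1(612,226),.066))
    P('rail end lips',(t,c1(681,222),.052),(t,c1(678,250),.052))
    P('tray rims y',(t,c2(70,122),.028),(t,c2(250,112),.028))
    P('tray rims x',(t,c2(84,348),.028),(t,c2(264,346),.028))
    P('probe tip/tail top',(t,c2(652,108),.039),(t,c2(602,350),.039))
    P('scene rim',(s,c4(420,55),.028),(s,c4(565,135),.028))
    P('scene rim',(s,c4(327,142),.028),(s,c4(475,232),.028))
    P('probe scene body end',(s,c4(198,455),.039),(s,c4(108,295),.039))
    P('rack front corners',(t,c2(367,293),.008),(t,c2(630,370),.008))
E
python3 m.py
```

```text
plate end [0.5385 0.0394 0.012 ] [0.4514 0.0481 0.012 ] len 0.08756946920671574
plate end scene [0.544 0.038 0.012] [0.4581 0.0483 0.012 ] len 0.08643298508202678
hood front top [0.5654 0.1929 0.172 ] [0.458  0.2002 0.172 ] len 0.10772727221920729
hood front scene top [0.5674 0.1879 0.172 ] [0.4637 0.2055 0.172 ] len 0.10525857353281816
housing back top [0.5874 0.3958 0.178 ] [0.48   0.4075 0.178 ] len 0.10803384417360741
lip? plug edges top [0.5199 0.1542 0.062 ] [0.498  0.1559 0.062 ] len 0.02194747345186433
plug ends [0.5077 0.1549 0.066 ] [0.5009 0.0891 0.066 ] len 0.0660976702793327
rail end lips [0.5055 0.0465 0.052 ] [0.4874 0.0482 0.052 ] len 0.01813849018107684
tray rims y [ 0.5791 -0.08    0.028 ] [ 0.5847 -0.1756  0.028 ] len 0.09570425808789763
tray rims x [ 0.4591 -0.0866  0.028 ] [ 0.4606 -0.1801  0.028 ] len 0.0934828920751292
probe tip/tail top [ 0.5851 -0.3844  0.039 ] [ 0.4583 -0.3514  0.039 ] len 0.13102167284660124
scene rim [ 0.4627 -0.0881  0.028 ] [ 0.5812 -0.079   0.028 ] len 0.11891950513569574
scene rim [ 0.4672 -0.1795  0.028 ] [ 0.5869 -0.1716  0.028 ] len 0.11996760053222784
probe scene body end [ 0.5741 -0.3814  0.039 ] [ 0.4563 -0.346   0.039 ] len 0.1230473876336349
rack front corners [ 0.4907 -0.2385  0.008 ] [ 0.4503 -0.3757  0.008 ] len 0.14305151355639284
```

Candidates for the plug: the grey cylinder in the groove at top (275,215), the loose grey one on the table at (287,271), the purple one at (387,285) and the turquoise one at (188,270). The one in the groove is meant. It is grey and measures 66 mm, while the loose grey one is longer, and it lies where the task says. In the crop the probe is the right-hand rod, with the narrow nose, at top (468,209). The applicator, with the disc head, is at (436,203).

Tester yaw is about 83.8°, the plug about (0.506, 0.122), the tray centre about (0.523, -0.130) and the probe centre about (0.522, -0.367) at about -15.7°.

```bash
python3 -m crank '.5 1 0 0 0 1 1;.5 1 0 0 0 1 1;.5 1 0 0 0 1 1;.5 1 0 0 0 1 1;.5 1 0 0 0 1 1'; python3 -m crank '.5 1 0 0 0 1 1;.5 1 0 0 0 1 1;.5 1 0 0 0 1 1;.5 1 0 0 0 1 1;.5 1 0 0 0 1 1'; python3 -m crank '.5 1 0 0 0 1 1;.5 1 0 0 0 1 1;.5 1 0 0 0 1 1;.5 1 0 0 0 1 1;.5 1 0 0 0 1 1'; python3 -m crank '.5 1 0 0 0 1 1;.5 1 0 0 0 1 1;0 0 0 0 0 0 1'
```

```text
time: 0.6
position: [0.258, -0.3512, 0.231]
orientation: [0.891, -0.454, -0.0, -0.0]
wrist_force: [1.9, -0.5, 0.8]
finger_gap: 0.0859
time: 1.1
position: [0.3579, -0.1511, 0.2313]
orientation: [0.956, -0.292, 0.0, -0.0]
wrist_force: [0.6, -1.0, 0.1]
finger_gap: 0.0853
time: 1.6
position: [0.458, 0.0491, 0.2312]
orientation: [0.993, -0.121, 0.0, 0.0]
wrist_force: [1.9, -0.6, 0.4]
finger_gap: 0.0855
time: 1.9
position: [0.4986, 0.131, 0.2303]
orientation: [0.999, -0.05, -0.001, -0.0]
wrist_force: [-0.1, -0.8, -0.6]
finger_gap: 0.0854
```

```bash
python3 -m crank '.18 -.33 -.5 0 0 -.1 1;0 0 -.9 0 0 0 1;0 0 -.9 0 0 0 1;0 0 0 0 0 0 1'
python3 - <<'E'
from h import *
s=grab('scene','s1');t=grab('top','t1')
a=cv2.resize(s['pixels'][60:260,250:470],None,fx=3,fy=3,interpolation=cv2.INTER_CUBIC)
cv2.imwrite('pics/s1c.png',a)
E
```

```text
time: 2.3
position: [0.5025, 0.1134, 0.1351]
orientation: [0.998, -0.057, -0.004, 0.0]
wrist_force: [-0.6, 0.8, 0.8]
finger_gap: 0.0853
```

View pics/s1c.png

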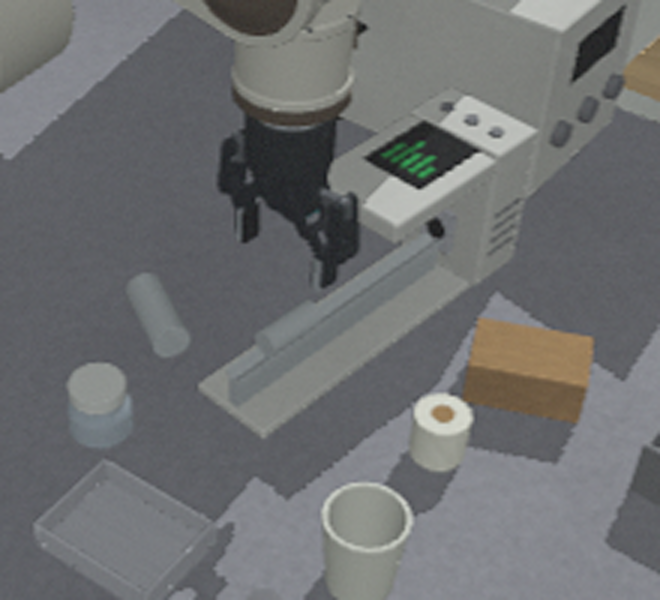

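View pics/t1.png

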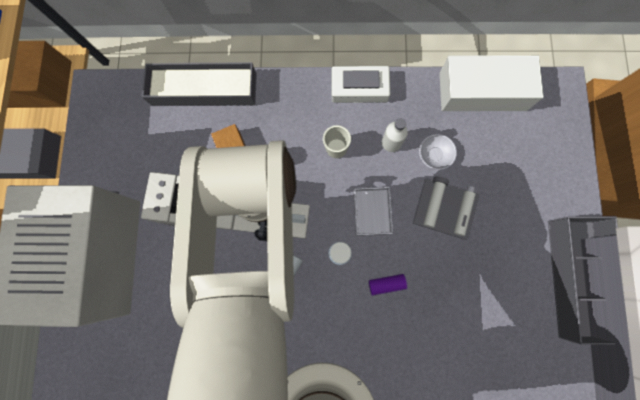

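The gripper straddles the groove line (scene crop about (285,290)), with its body clear of the hood. I'll lower it to z≈0.05 and close.

```bash
python3 -m crank '.08 .1 -.8 0 0 0 1;0 0 -.8 0 0 0 1;0 0 -.5 0 0 0 1;0 0 0 0 0 0 .8;0 0 0 0 0 0 .4' 30;  python3 -m crank '0 0 0 0 0 0 .2;0 0 0 0 0 0 .1;0 0 0 0 0 0 .1;0 0 0 0 0 0 .1;0 0 0 0 0 0 .1' 40
```

```text
time: 2.9
position: [0.5091, 0.1179, 0.0574]
orientation: [0.998, -0.057, 0.001, -0.0]
wrist_force: [0.2, -0.1, 0.6]
finger_gap: 0.0592
time: 3.4
position: [0.5042, 0.1185, 0.0564]
orientation: [0.998, -0.056, -0.004, -0.0]
wrist_force: [-42.5, 3.0, 31.2]
finger_gap: 0.0261
```

The grip is too high and a bit off-centre: 26 mm gap and -42 N in x. I'll open, drop lower, shift -x and re-close.

```bash
python3 -m crank '0 0 0 0 0 0 .4;0 0 0 0 0 0 .6;0 0 0 0 0 0 .6' 30
python3 - <<'E'
from h import *
s=grab('scene','s2')
print(telemetry.sense()['position'],telemetry.sense()['wrist_force'])
cv2.imwrite('pics/s2c.png',cv2.resize(s['pixels'][100:220,290:430],None,fx=5,fy=5,interpolation=cv2.INTER_CUBIC))
E
```

```text
time: 3.7
position: [0.5086, 0.1179, 0.0562]
orientation: [0.998, -0.057, 0.001, -0.0]
wrist_force: [-0.8, -0.4, 0.7]
finger_gap: 0.0512
[0.50857024 0.11786196 0.0560007 ] [-0.34989683 -0.76899844 -0.48289845]
```

View pics/s2c.png

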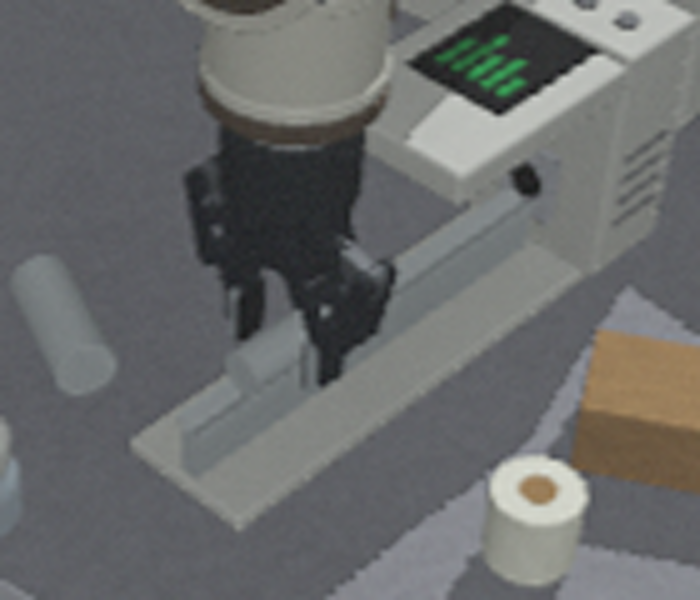

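```bash
python3 -m crank '-.15 0 -.3 0 0 0 .6;0 0 0 0 0 0 .6;0 0 0 0 0 0 .4;0 0 0 0 0 0 .3;0 0 0 0 0 0 .2' 30;  python3 -m crank '0 0 0 0 0 0 .2;0 0 0 0 0 0 .2;0 0 0 0 0 0 .2' 30
```

```text
time: 4.25
position: [0.5032, 0.1178, 0.044]
orientation: [0.998, -0.057, 0.001, -0.0]
wrist_force: [6.3, -1.2, 1.9]
finger_gap: 0.0271
time: 4.55
position: [0.5032, 0.1178, 0.044]
orientation: [0.998, -0.057, 0.001, -0.0]
wrist_force: [6.1, -0.0, 2.6]
finger_gap: 0.0269
```

```bash
python3 -m crank '0 0 .3 0 0 0 .2;0 0 .9 0 0 0 .2;0 0 1 0 0 0 .2;0 0 .8 0 0 0 .2;0 0 0 0 0 0 .2' 50;  python3 -m crank '.1 -.6 0 0 0 .4 .2;.1 -1 0 0 0 .6 .2;.1 -1 0 0 0 .6 .2;.1 -1 0 0 0 .6 .2;0 -1 0 0 0 0 .2'; python3 -m crank '.1 -1 0 0 0 0 .2;0 -.6 0 0 0 0 .2;0 0 0 0 0 0 .2'
python3 - <<'E'
from h import *
s=grab('scene','s3')
cv2.imwrite('pics/s3c.png',cv2.resize(s['pixels'][130:290,220:420],None,fx=4,fy=4,interpolation=cv2.INTER_CUBIC))
E
```

```text
time: 5.05
position: [0.5036, 0.1181, 0.1684]
orientation: [0.998, -0.056, 0.003, -0.0]
wrist_force: [-0.2, -1.2, -1.9]
finger_gap: 0.0269
time: 5.55
position: [0.5178, -0.0676, 0.1631]
orientation: [1.0, 0.021, -0.0, -0.0]
wrist_force: [1.1, 0.1, -0.4]
finger_gap: 0.0267
time: 5.85
position: [0.5216, -0.1328, 0.1628]
orientation: [1.0, 0.019, -0.001, 0.0]
wrist_force: [-0.3, 0.6, -0.6]
finger_gap: 0.0265
```

View pics/s3c.png

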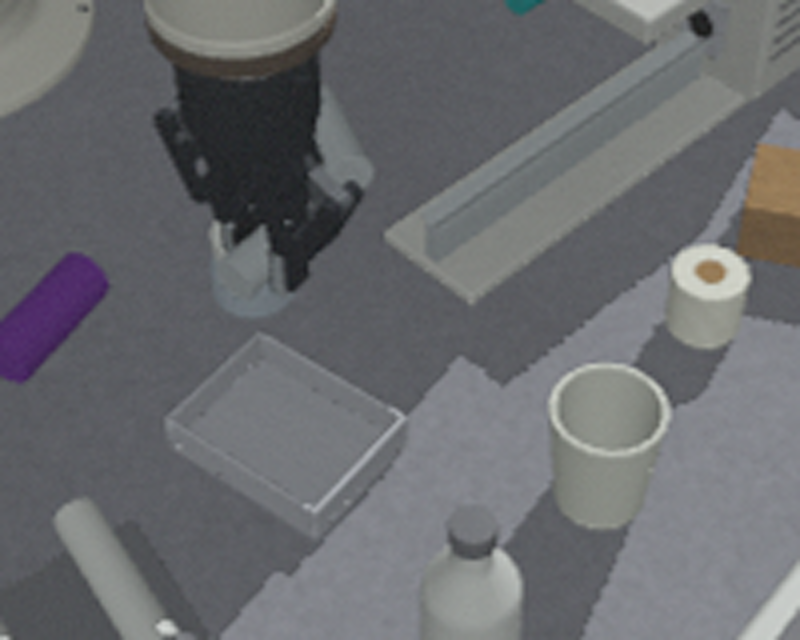

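```bash
python3 -m crank '.03 -.02 -1 0 0 0 .2;0 0 -1 0 0 0 .2;0 0 -1 0 0 0 .2;0 0 -.6 0 0 0 .2;0 0 -.2 0 0 0 .2'; python3 -m crank '0 0 0 0 0 0 .2;0 0 -.1 0 0 0 .2;0 0 0 0 0 0 .2'
```

```text
time: 6.4
position: [0.5218, -0.1294, 0.0088]
orientation: [1.0, 0.021, -0.002, -0.001]
wrist_force: [0.3, -0.5, -0.3]
finger_gap: 0.0264
time: 6.7
position: [0.5238, -0.1309, 0.0082]
orientation: [1.0, 0.02, 0.001, 0.0]
wrist_force: [0.1, -0.3, -0.8]
finger_gap: 0.0267
```

```bash
python3 -m crank '0 -.08 -.1 0 0 0 .2;0 0 0 0 0 0 .2'; python3 -m crank '0 0 0 0 0 0 .35;0 0 0 0 0 0 .42;0 0 0 0 0 0 .42;0 0 0 0 0 0 .42;0 0 .15 0 0 0 .42'; python3 -m crank '0 0 .5 0 0 0 .42;0 0 1 0 0 0 .42;0 0 1 0 0 0 .5;0 0 1 0 0 0 .6;0 0 0 0 0 0 .8'
python3 - <<'E'
from h import *
s=grab('scene','s4');t=grab('top','t4')
cv2.imwrite('pics/s4c.png',np.hstack([cv2.resize(s['pixels'][150:290,220:340],None,fx=3,fy=3,interpolation=cv2.INTER_CUBIC),cv2.resize(t['pixels'][150:290,340:480],None,fx=3,fy=3,interpolation=cv2.INTER_CUBIC)]))
E
```

```text
time: 6.9
position: [0.5238, -0.1346, 0.004]
orientation: [1.0, 0.02, 0.001, 0.0]
wrist_force: [1.2, 1.2, 0.6]
finger_gap: 0.0264
time: 7.4
position: [0.5229, -0.134, 0.0089]
orientation: [1.0, 0.02, -0.001, -0.0]
wrist_force: [-0.4, 0.2, 0.4]
finger_gap: 0.0358
time: 7.9
position: [0.5252, -0.1349, 0.1552]
orientation: [1.0, 0.02, 0.004, 0.002]
wrist_force: [0.0, -1.0, -0.6]
finger_gap: 0.0642
```

View pics/s4c.png

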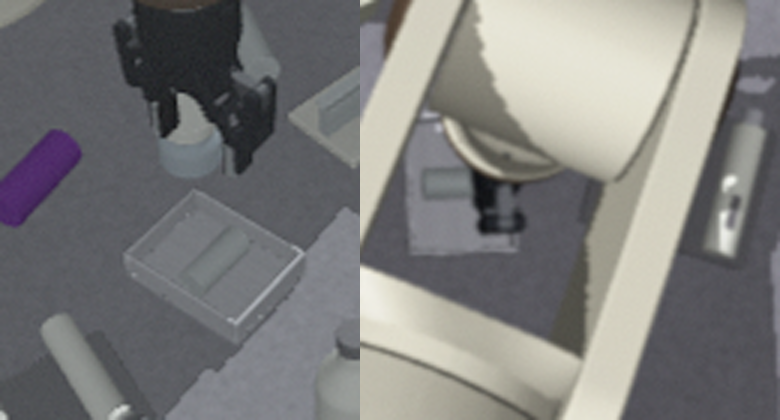

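The plug lies inside the tray. Next I'll refine the probe's axis.

Run:
```python
from m import *
def f(n,d,c,a,b,z=.039):
    A=onz(d,c(*a),z);B=onz(d,c(*b),z);v=B-A;print(n,A,B,np.degrees(np.arctan2(v[1],v[0])),np.linalg.norm(v))
f('L',t,c2,(573,338),(627,137)); f('R',t,c2,(630,355),(677,143))
f('Ls',s,c4,(90,305),(172,470));f('Rs',s,c4,(130,290),(215,440))
f('appL',t,c2,(420,297),(472,88));f('appR',t,c2,(470,310),(528,100))
f('rack L',t,c2,(367,293),(430,65),.008);f('rackR',t,c2,(630,370),(700,115),.008)
tp=load('t4');print(tp['position'],t['position'])
cv2.imwrite('pics/r.png',cv2.resize(tp['pixels'][165:250,405:490],None,fx=8,fy=8,interpolation=cv2.INTER_CUBIC))
```

```text
L [ 0.4644 -0.3369  0.039 ] [ 0.5696 -0.3704  0.039 ] -17.674419033596067 0.11040401685147742
R [ 0.4558 -0.3656  0.039 ] [ 0.5665 -0.3963  0.039 ] -15.49972080842344 0.11485688448409087
Ls [ 0.4535 -0.357   0.039 ] [ 0.5699 -0.3962  0.039 ] -18.581787377329366 0.12281147920897365
Rs [ 0.4636 -0.3356  0.039 ] [ 0.5746 -0.3695  0.039 ] -16.977471573313355 0.11605607216431241
appL [ 0.4853 -0.2593  0.039 ] [ 0.5956 -0.2907  0.039 ] -15.87719631828598 0.11473348790044852
appR [ 0.4786 -0.2848  0.039 ] [ 0.5892 -0.3197  0.039 ] -17.554773125480374 0.11601233347200027
rack L [ 0.4907 -0.2385  0.008 ] [ 0.6152 -0.2767  0.008 ] -17.061659204564094 0.13027810327538317
rackR [ 0.4503 -0.3757  0.008 ] [ 0.5879 -0.4212  0.008 ] -18.2830969800001 0.1448299593368153
[ 0.3784 -0.0304  1.0209] [ 0.3784 -0.0304  1.0209]
```

View pics/r.png

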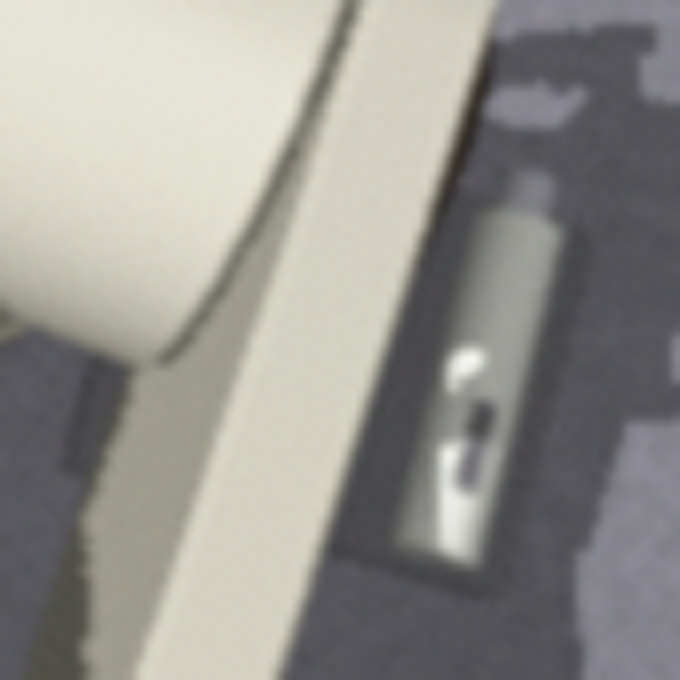

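```bash
python3 -m crank '0 -.2 .5 0 0 -1 .7;0 -.2 .5 0 0 -1 .7;0 -.2 0 0 0 -1 .7;0 -.2 0 0 0 -1 .7;0 -.2 0 0 0 -1 .7'; python3 -m crank '0 -.2 0 0 0 -1 .7;0 -.2 0 0 0 -1 .7;0 -.2 0 0 0 -1 .7;0 -.2 0 0 0 -1 .7;0 -.2 0 0 0 -1 .7'; python3 -m crank '0 -.2 0 0 0 -1 .7;0 -.2 0 0 0 -1 .7;0 -.2 0 0 0 -1 .7;0 -.2 0 0 0 -1 .7;0 -.2 0 0 0 -1 .7'; python3 -m crank '0 -.2 0 0 0 -1 .7;0 -.2 0 0 0 -1 .7;0 -.2 0 0 0 -1 .7;0 -.2 0 0 0 -1 .7;0 -.2 0 0 0 -1 .7';  python3 -m crank '0 -.2 0 0 0 -1 .7;0 -.2 0 0 0 -1 .7;0 -.2 0 0 0 -1 .7;0 -.2 0 0 0 -1 .7;0 -.2 0 0 0 -1 .7'; python3 -m crank '0 -.2 0 0 0 -1 .7;0 -.2 0 0 0 -1 .7;0 -.2 0 0 0 -.25 .7;0 -.2 0 0 0 0 .7;0 0 0 0 0 0 .7'
```

```text
time: 8.5
position: [0.5228, -0.1742, 0.188]
orientation: [0.988, -0.155, -0.001, -0.0]
wrist_force: [0.3, 0.1, -0.3]
finger_gap: 0.0599
time: 9.0
position: [0.5228, -0.2142, 0.1878]
orientation: [0.946, -0.324, -0.001, -0.0]
wrist_force: [0.0, 0.3, 0.2]
finger_gap: 0.0597
time: 9.5
position: [0.5229, -0.2542, 0.1878]
orientation: [0.875, -0.484, -0.001, -0.0]
wrist_force: [0.6, -0.2, -0.1]
finger_gap: 0.0597
time: 10.0
position: [0.5229, -0.2942, 0.1878]
orientation: [0.778, -0.628, -0.001, 0.0]
wrist_force: [-0.3, -0.1, 0.3]
finger_gap: 0.0597
time: 10.5
position: [0.5229, -0.3342, 0.1877]
orientation: [-0.657, 0.754, 0.001, -0.0]
wrist_force: [0.6, 0.2, 0.2]
finger_gap: 0.0595
time: 11.0
position: [0.523, -0.3669, 0.1886]
orientation: [-0.597, 0.802, 0.0, -0.0]
wrist_force: [-0.1, -0.4, -1.2]
finger_gap: 0.0601
```

```bash
python3 -m crank '-.24 0 -.6 0 0 0 .7;0 0 -1 0 0 0 .7;0 0 -.6 0 0 0 .7;0 0 0 0 0 0 .7'
python3 - <<'E'
from h import *
s=grab('scene','s5')
cv2.imwrite('pics/s5c.png',cv2.resize(s['pixels'][200:350,160:320],None,fx=4,fy=4,interpolation=cv2.INTER_CUBIC))
E
```

```text
time: 11.4
position: [0.5124, -0.3648, 0.0977]
orientation: [-0.597, 0.802, 0.003, -0.0]
wrist_force: [-0.4, 0.0, 0.0]
finger_gap: 0.0598
```

View pics/s5c.png

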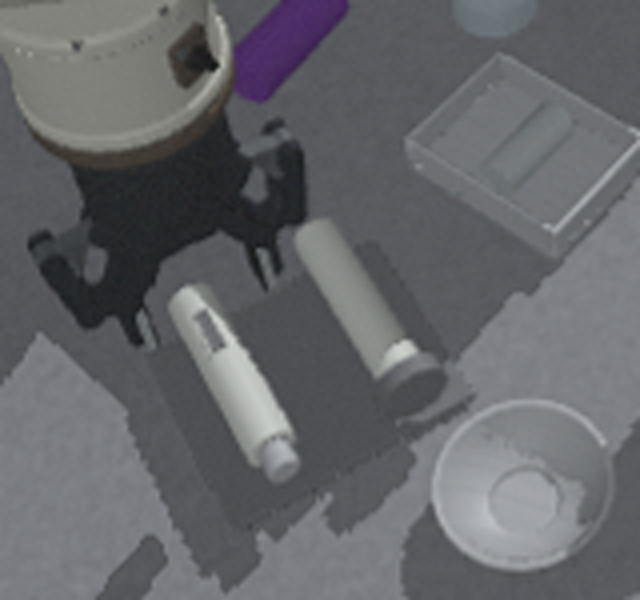

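The fingers straddle the narrow-nosed probe and are clear of the applicator. Lowering and closing.

```bash
python3 -m crank '0 -.04 -.8 0 0 0 .7;0 0 -.7 0 0 0 .7;0 0 -.4 0 0 0 .7;0 0 0 0 0 0 .7'; python3 -m crank '0 0 0 0 0 0 .5;0 0 0 0 0 0 .4;0 0 0 0 0 0 .34' 30
```

```text
time: 11.85
position: [0.5134, -0.3674, 0.0246]
orientation: [-0.597, 0.802, 0.001, -0.0]
wrist_force: [-0.1, 0.1, 0.8]
finger_gap: 0.0596
time: 12.15
position: [0.515, -0.3664, 0.0272]
orientation: [-0.597, 0.802, -0.0, 0.002]
wrist_force: [4.2, 14.8, 9.2]
finger_gap: 0.0292
```

```bash
python3 -m crank '.01 .05 -.08 0 0 0 .38;0 0 0 0 0 0 .34;0 0 0 0 0 0 .3;0 0 0 0 0 0 .25;0 0 0 0 0 0 .2' 30
```

```text
time: 12.65
position: [0.5144, -0.3654, 0.0228]
orientation: [-0.597, 0.802, 0.0, 0.0]
wrist_force: [-0.2, 8.0, 5.9]
finger_gap: 0.0271
```

```bash
python3 -m crank '0 0 .2 0 0 0 .2;0 0 .8 0 0 0 .2;0 0 1 0 0 0 .2;0 0 1 0 0 0 .2;0 0 1 0 0 0 .2' 50
python3 - <<'E'
from h import *
s=grab('scene','s6')
cv2.imwrite('pics/s6c.png',cv2.resize(s['pixels'][140:350,100:320],None,fx=3,fy=3,interpolation=cv2.INTER_CUBIC))
E
```

```text
time: 13.15
position: [0.5137, -0.3658, 0.1844]
orientation: [-0.597, 0.802, -0.0, -0.0]
wrist_force: [0.8, -1.5, -1.8]
finger_gap: 0.0261
```

View pics/s6c.png

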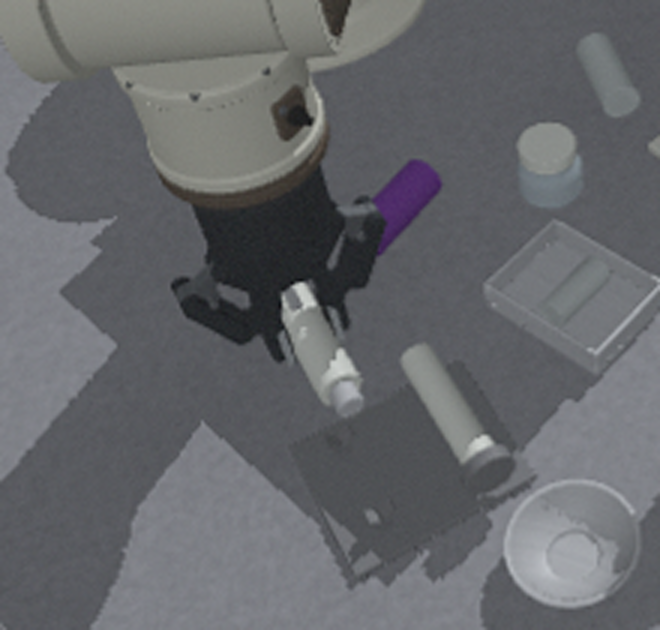

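The probe is held and the applicator is still in the rack at crop (455,410). Swinging to the tester, above everything.

```bash
python3 -m crank '0 .2 .8 0 0 1 .2;0 .5 0 0 0 1 .2;0 .5 0 0 0 1 .2;0 .5 0 0 0 1 .2;0 .5 0 0 0 1 .2'; python3 -m crank '0 .5 0 0 0 1 .2;0 .5 0 0 0 1 .2;0 .5 0 0 0 1 .2;0 .5 0 0 0 1 .2;0 .5 0 0 0 1 .2'; python3 -m crank '0 .5 0 0 0 1 .2;0 .5 0 0 0 1 .2;0 .5 0 0 0 1 .2;0 .5 0 0 0 1 .2;0 .5 0 0 0 1 .2'; python3 -m crank '0 .5 0 0 0 1 .2;0 .5 0 0 0 1 .2;0 .5 0 0 0 1 .2;0 .5 0 0 0 1 .2;0 .5 0 0 0 1 .2'; python3 -m crank '-.1 .5 0 0 0 1 .2;-.1 .4 0 0 0 1 .2;-.1 .3 0 0 0 1 .2;0 .2 0 0 0 1 .2;0 .1 0 0 0 1 .2'; python3 -m crank '0 0 0 0 0 .1 .2;0 0 0 0 0 0 .2'
```

```text
time: 13.7
position: [0.5138, -0.2772, 0.2145]
orientation: [0.728, -0.685, 0.0, 0.0]
wrist_force: [-0.3, 0.4, -2.0]
finger_gap: 0.0261
time: 14.2
position: [0.5139, -0.1772, 0.2145]
orientation: [0.836, -0.549, 0.0, 0.0]
wrist_force: [1.0, -1.2, -2.1]
finger_gap: 0.0266
time: 14.7
position: [0.5139, -0.0772, 0.2145]
orientation: [0.919, -0.395, 0.0, 0.0]
wrist_force: [0.4, -0.5, -1.3]
finger_gap: 0.0265
time: 15.2
position: [0.514, 0.0228, 0.2145]
orientation: [0.973, -0.229, 0.0, 0.0]
wrist_force: [0.9, -0.7, -1.8]
finger_gap: 0.0262
time: 15.7
position: [0.502, 0.0827, 0.2146]
orientation: [0.998, -0.057, 0.0, 0.0]
wrist_force: [0.4, -0.2, -2.1]
finger_gap: 0.0264
time: 15.9
position: [0.5021, 0.082, 0.2143]
orientation: [0.998, -0.056, 0.0, 0.0]
wrist_force: [-0.0, 0.6, -1.6]
finger_gap: 0.027
```

```bash
python3 -m crank '.01 .75 0 0 0 0 .2;0 0 -.6 0 0 0 .2;0 0 -1 0 0 0 .2;0 0 -1 0 0 0 .2;0 0 -.6 0 0 0 .2'; python3 -m crank '0 0 0 0 0 0 .2'
python3 - <<'E'
from h import *
s=grab('scene','s7');t=grab('top','t7')
cv2.imwrite('pics/s7c.png',cv2.resize(s['pixels'][80:220,290:450],None,fx=4,fy=4,interpolation=cv2.INTER_CUBIC))
E
```

```text
time: 16.4
position: [0.5014, 0.1118, 0.0834]
orientation: [0.998, -0.056, -0.001, 0.0]
wrist_force: [-0.3, 0.1, -0.8]
finger_gap: 0.0262
time: 16.5
position: [0.5008, 0.1117, 0.0832]
orientation: [0.998, -0.056, -0.003, 0.0]
wrist_force: [-0.9, 0.3, -0.7]
finger_gap: 0.0265
```

View pics/s7c.png

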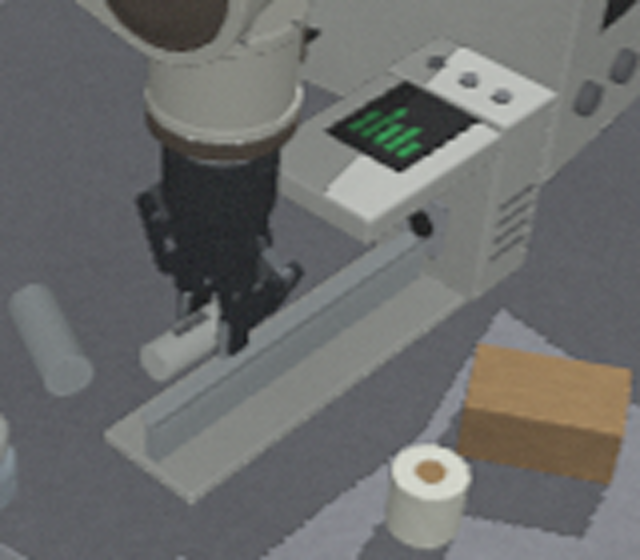

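View pics/t7.png

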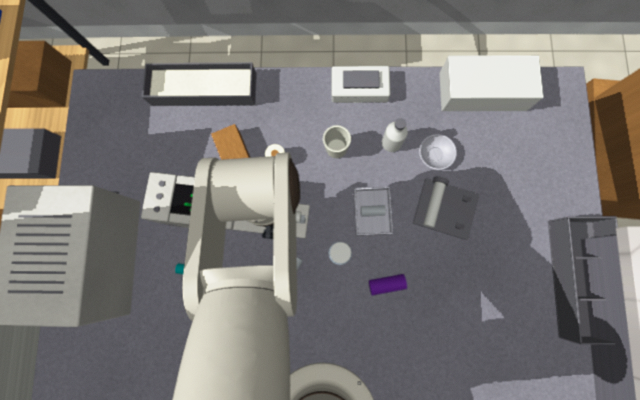

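```bash
python3 -m crank '.02 0 -.4 0 0 0 .2;0 0 -.2 0 0 0 .2;0 0 0 0 0 0 .2'; python3 -m crank '0 0 -.1 0 0 0 .2;0 0 0 0 0 0 .2';python3 -m crank '0 0 -.08 0 0 0 .2;0 0 0 0 0 0 .2'
```

```text
time: 16.9
position: [0.5033, 0.1122, 0.0624]
orientation: [0.998, -0.055, -0.0, 0.0]
wrist_force: [-0.9, -0.8, -1.5]
finger_gap: 0.0269
time: 17.1
position: [0.5034, 0.1123, 0.0584]
orientation: [0.998, -0.055, 0.0, -0.0]
wrist_force: [0.2, 0.1, -1.1]
finger_gap: 0.0265
time: 17.3
position: [0.5032, 0.1122, 0.0547]
orientation: [0.998, -0.055, -0.0, 0.0]
wrist_force: [-0.2, 0.4, -1.7]
finger_gap: 0.0265
```

```bash
python3 -m crank '0 0 -.1 0 0 0 .2;0 0 0 0 0 0 .2'; python3 -m crank '0 0 -.05 0 0 0 .2;0 0 0 0 0 0 .2';python3 -m crank '0 0 -.05 0 0 0 .2;0 0 0 0 0 0 .2'
```

```text
time: 17.5
position: [0.503, 0.1122, 0.0504]
orientation: [0.998, -0.055, -0.0, 0.0]
wrist_force: [-0.3, -0.6, -1.4]
finger_gap: 0.0268
time: 17.7
position: [0.5032, 0.1123, 0.0486]
orientation: [0.998, -0.055, -0.0, 0.0]
wrist_force: [-0.7, 0.4, -1.9]
finger_gap: 0.0264
time: 17.9
position: [0.5032, 0.1123, 0.0466]
orientation: [0.998, -0.055, -0.0, 0.0]
wrist_force: [0.4, -0.4, -1.7]
finger_gap: 0.0261
```

```bash
python3 -m crank '0 0 -.05 0 0 0 .2;0 0 0 0 0 0 .2'; python3 -m crank '0 0 -.05 0 0 0 .2;0 0 0 0 0 0 .2'
python3 - <<'E'
from h import *
s=grab('scene','s8')
cv2.imwrite('pics/s8c.png',cv2.resize(s['pixels'][80:220,290:450],None,fx=4,fy=4,interpolation=cv2.INTER_CUBIC))
E
```

```text
time: 18.1
position: [0.5034, 0.1123, 0.046]
orientation: [0.999, -0.055, 0.0, 0.0]
wrist_force: [-9.9, -1.0, 19.4]
finger_gap: 0.0265
time: 18.3
position: [0.5032, 0.1123, 0.0452]
orientation: [0.999, -0.055, 0.0, 0.0]
wrist_force: [-20.0, -1.8, 41.4]
finger_gap: 0.0263
```

View pics/s8c.png

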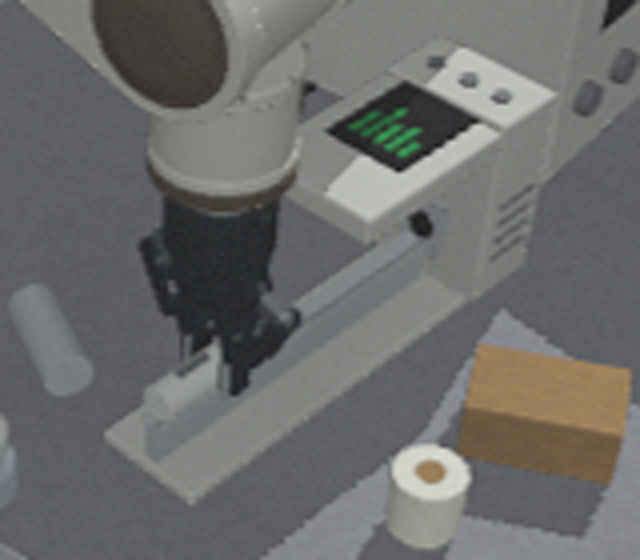

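The probe is seated: contact came at TCP z 0.046, which puts the axis at 62 mm. I'll relieve the load and release.

```bash
python3 -m crank '-.02 0 .08 0 0 0 .2;0 0 0 0 0 0 .3;0 0 0 0 0 0 .45;0 0 0 0 0 0 .5;0 0 0 0 0 0 .5'; python3 -m crank '0 0 .5 0 0 0 .5;0 -.2 1 0 0 0 .5;0 -.5 1 0 0 0 .3;0 -.8 0 0 0 0 0;0 -.8 0 0 0 0 0'; python3 -m crank '0 -.8 0 0 0 0 0;0 -.5 0 0 0 0 0;0 0 0 0 0 0 0' 60
python3 - <<'E'
from h import *
s=grab('scene','s9');t=grab('top','t9')
cv2.imwrite('pics/s9c.png',np.vstack([cv2.resize(s['pixels'][80:200,290:450],None,fx=4,fy=4,interpolation=cv2.INTER_CUBIC)[:,:640],np.zeros((0,640,3),np.uint8)]))
cv2.imwrite('pics/t9c.png',cv2.resize(t['pixels'][160:250,200:330],None,fx=6,fy=6,interpolation=cv2.INTER_CUBIC))
E
```

```text
time: 18.85
position: [0.5025, 0.1123, 0.0458]
orientation: [0.998, -0.055, -0.0, -0.0]
wrist_force: [0.1, 0.7, 0.3]
finger_gap: 0.0429
time: 19.35
position: [0.5029, 0.0194, 0.1473]
orientation: [0.999, -0.054, 0.001, 0.0]
wrist_force: [0.4, -0.4, -0.8]
finger_gap: 0.0003
time: 19.65
position: [0.5024, -0.0338, 0.1459]
orientation: [0.998, -0.056, -0.0, 0.0]
wrist_force: [0.1, 0.5, 1.0]
finger_gap: -0.0002
```

View pics/s9c.png

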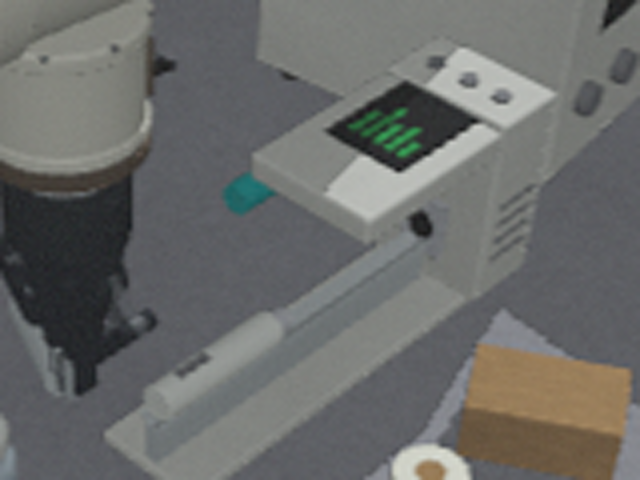

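View pics/t9c.png

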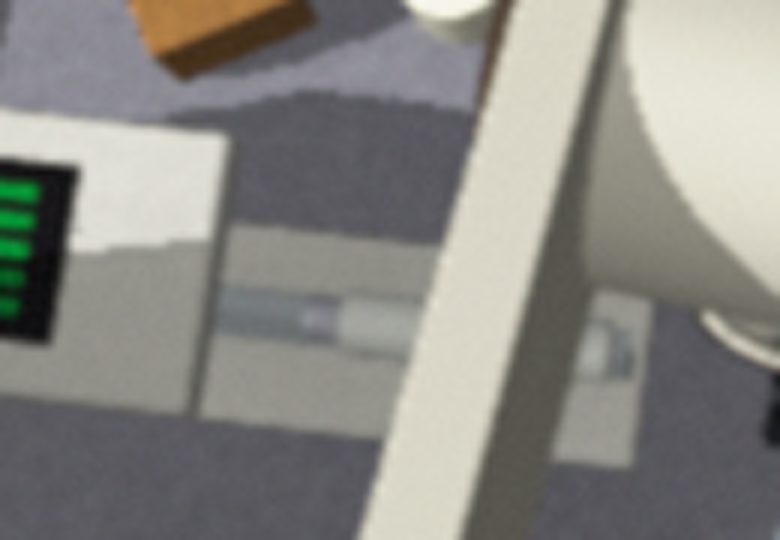

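```bash
python3 - <<'E'
from m import *
t=load('t9')
c=lambda x,y:(200+(x+.5)/6-.5,160+(y+.5)/6-.5)
n=onz(t,c(301,318),.064);tl=onz(t,c(613,348),.062)
print(n,tl,np.linalg.norm(n-tl))
O=np.array([.5117,.1965]);a=np.radians(83.8);d=np.array([np.cos(a),np.sin(a)])
for p in(n,tl):print((p[:2]-O)@d,(p[:2]-O)@[-d[1],d[0]])
E
python3 -m crank '0 0 0 .99 -.11 0 0;0 0 0 .99 -.11 0 0;0 0 0 .99 -.11 0 0;0 0 0 .99 -.11 0 0;0 0 0 .99 -.11 0 0'; python3 -m crank '0 0 0 .99 -.11 0 0;0 0 0 .99 -.11 0 0;0 0 0 .99 -.11 0 0;0 0 0 .99 -.11 0 0;0 0 0 .99 -.11 0 0'; python3 -m crank '0 0 0 0 0 0 0'
```

```text
[0.5099 0.1864 0.064 ] [0.4979 0.0536 0.062 ] 0.13335917800443456
-0.010247027310692592 0.0007063994607443742
-0.14356985037941794 -0.001680063822824705
time: 20.25
position: [0.5026, -0.0307, 0.1463]
orientation: [0.983, -0.053, 0.01, -0.174]
wrist_force: [0.2, 0.4, -1.2]
finger_gap: 0.0
time: 20.75
position: [0.5026, -0.0308, 0.1462]
orientation: [0.938, -0.051, 0.019, -0.342]
wrist_force: [0.7, -0.7, -0.8]
finger_gap: 0.0004
time: 20.85
position: [0.5022, -0.0315, 0.1451]
orientation: [0.938, -0.052, 0.018, -0.341]
wrist_force: [-0.0, -1.0, 0.2]
finger_gap: 0.0002
```

```bash
python3 -m crank '-.1 .8 0 0 0 0 0;-.1 .75 -.4 0 0 0 0;0 0 -.7 0 0 0 0;0 0 0 0 0 0 0'; python3 -m crank '0 0 -.8 0 0 0 0;0 0 0 0 0 0 0'
python3 - <<'E'
from h import *
s=grab('scene','s10')
cv2.imwrite('pics/s10c.png',cv2.resize(s['pixels'][80:220,270:450],None,fx=4,fy=4,interpolation=cv2.INTER_CUBIC))
E
```

```text
time: 21.25
position: [0.4931, 0.0321, 0.1001]
orientation: [0.939, -0.051, 0.017, -0.34]
wrist_force: [-0.3, -0.7, 0.8]
finger_gap: 0.0
time: 21.45
position: [0.4937, 0.0308, 0.0688]
orientation: [0.939, -0.052, 0.017, -0.34]
wrist_force: [-0.3, -1.0, -0.1]
finger_gap: 0.0004
```

View pics/s10c.png

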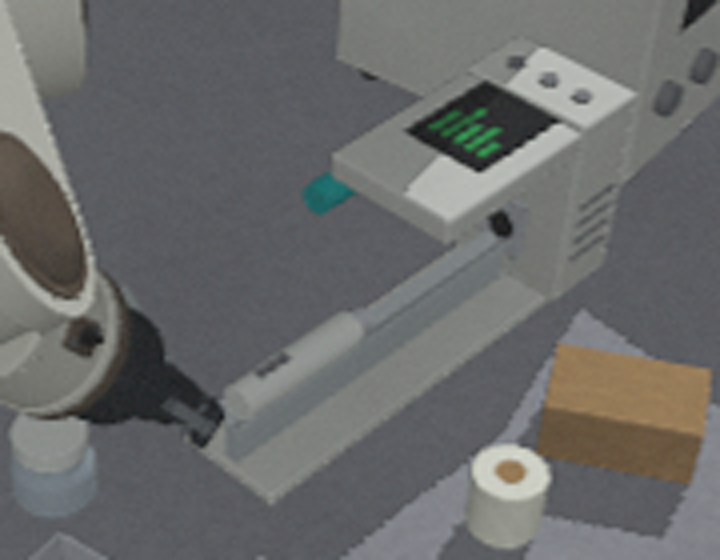

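```bash
python3 -m crank '0 0 -.16 0 0 0 0;.02 .2 0 0 0 0 0;.02 .2 0 0 0 0 0;.02 .2 0 0 0 0 0;.02 .2 0 0 0 0 0'; python3 -m crank '.02 .2 0 0 0 0 0;.02 .2 0 0 0 0 0;.03 .2 0 0 0 0 0;.02 .2 0 0 0 0 0;0 0 0 0 0 0 0'
python3 - <<'E'
from h import *
s=grab('scene','s11')
cv2.imwrite('pics/s11c.png',cv2.resize(s['pixels'][80:220,270:450],None,fx=4,fy=4,interpolation=cv2.INTER_CUBIC))
E
```

```text
time: 22.0
position: [0.498, 0.063, 0.0641]
orientation: [0.939, -0.051, 0.019, -0.34]
wrist_force: [-0.1, -3.2, 2.3]
finger_gap: -0.0001
time: 22.5
position: [0.501, 0.0953, 0.0636]
orientation: [0.939, -0.051, 0.019, -0.34]
wrist_force: [-0.2, 0.2, -1.2]
finger_gap: 0.0002
```

View pics/s11c.png

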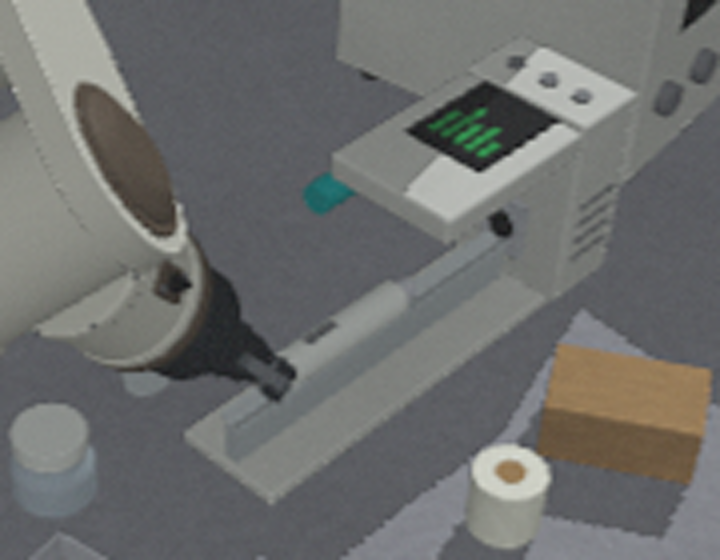

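```bash
python3 -m crank '.02 .2 0 0 0 0 0;.02 .2 0 0 0 0 0;.02 .2 0 0 0 0 0;.03 .2 0 0 0 0 0;.02 .2 0 0 0 0 0'; python3 -m crank '.02 .2 0 0 0 0 0;.02 .2 0 0 0 0 0;.02 .2 0 0 0 0 0;.02 .2 0 0 0 0 0;0 0 0 0 0 0 0'
python3 - <<'E'
from h import *
s=grab('scene','s12')
cv2.imwrite('pics/s12c.png',cv2.resize(s['pixels'][80:220,270:450],None,fx=4,fy=4,interpolation=cv2.INTER_CUBIC))
E
```

```text
time: 23.05
position: [0.5057, 0.135, 0.0637]
orientation: [0.939, -0.051, 0.019, -0.34]
wrist_force: [-0.5, -1.6, -1.0]
finger_gap: -0.0002
time: 23.55
position: [0.5087, 0.1672, 0.0637]
orientation: [0.939, -0.051, 0.019, -0.34]
wrist_force: [-0.1, -0.3, 1.0]
finger_gap: -0.0
```

View pics/s12c.png

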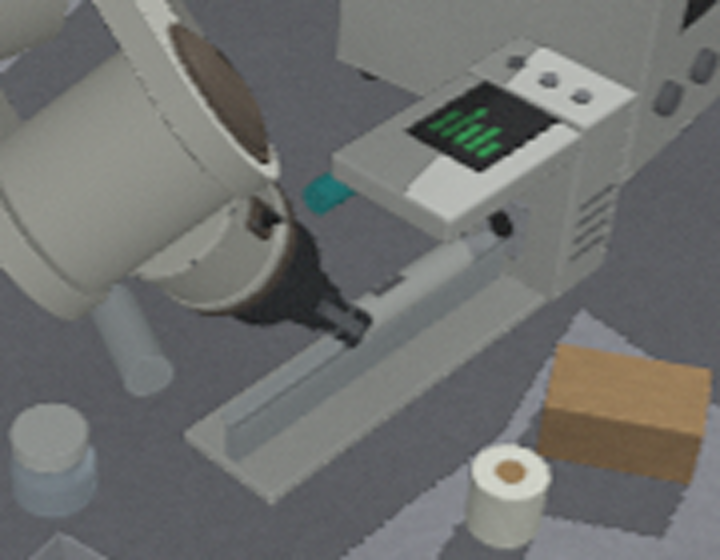

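```bash
python3 -m crank '.01 .1 0 0 0 0 0;.01 .1 0 0 0 0 0;.01 .1 0 0 0 0 0;0 0 0 0 0 0 0'; python3 -m crank '.01 .06 0 0 0 0 0;0 .06 0 0 0 0 0;0 0 0 0 0 0 0';  python3 - <<'E'
from h import *
s=grab('scene','s13')
cv2.imwrite('pics/s13c.png',cv2.resize(s['pixels'][100:180,340:440],None,fx=7,fy=7,interpolation=cv2.INTER_CUBIC))
E
```

```text
time: 24.0
position: [0.51, 0.1787, 0.0637]
orientation: [0.939, -0.051, 0.019, -0.34]
wrist_force: [-0.9, -0.5, 0.3]
finger_gap: -0.0
time: 24.3
position: [0.5104, 0.1833, 0.0637]
orientation: [0.939, -0.051, 0.019, -0.34]
wrist_force: [-0.3, -0.1, 0.9]
finger_gap: 0.0001
```

View pics/s13c.png

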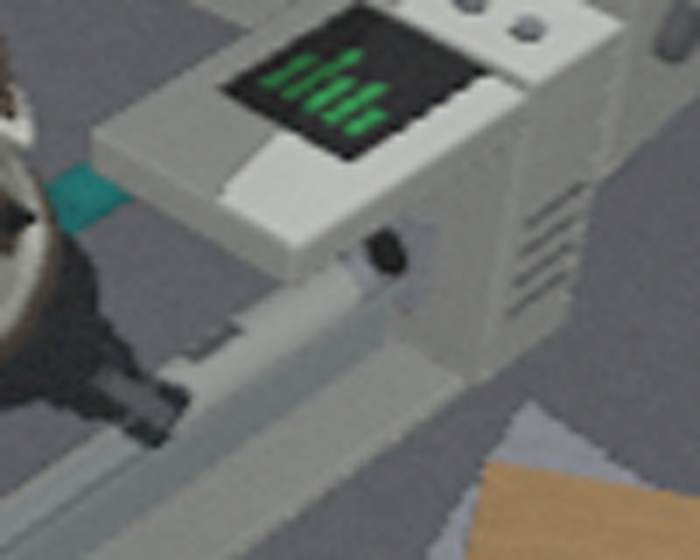

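```bash
for i in 1; do python3 -m crank '0 .04 0 0 0 0 0;.01 .04 0 0 0 0 0;0 0 0 0 0 0 0'; done; python3 -m crank '0 .03 0 0 0 0 0;0 .03 0 0 0 0 0;0 0 0 0 0 0 0'; python3 -m crank '.01 .03 0 0 0 0 0;0 .03 0 0 0 0 0;0 0 0 0 0 0 0'
```

```text
time: 24.65
position: [0.5108, 0.1864, 0.0637]
orientation: [0.939, -0.051, 0.019, -0.34]
wrist_force: [0.0, 0.4, 0.1]
finger_gap: -0.0002
time: 24.95
position: [0.5109, 0.1888, 0.0637]
orientation: [0.939, -0.051, 0.019, -0.34]
wrist_force: [0.1, -0.6, 0.0]
finger_gap: -0.0004
time: 25.25
position: [0.5113, 0.1912, 0.0637]
orientation: [0.939, -0.051, 0.019, -0.34]
wrist_force: [0.4, -0.3, 0.2]
finger_gap: -0.0
```

```bash
python3 -m crank '0 .03 0 0 0 0 0;0 .03 0 0 0 0 0';  python3 -m crank '0 .03 0 0 0 0 0;0 0 0 0 0 0 0'
python3 - <<'E'
from h import *
s=grab('scene','s14')
cv2.imwrite('pics/s14c.png',cv2.resize(s['pixels'][100:180,340:440],None,fx=7,fy=7,interpolation=cv2.INTER_CUBIC))
E
```

```text
time: 25.45
position: [0.5113, 0.1935, 0.0637]
orientation: [0.939, -0.052, 0.019, -0.34]
wrist_force: [0.7, -1.9, 0.9]
finger_gap: -0.0004
time: 25.65
position: [0.5112, 0.1948, 0.0637]
orientation: [0.939, -0.051, 0.019, -0.34]
wrist_force: [0.3, 0.0, -0.4]
finger_gap: -0.0
```

View pics/s14c.png

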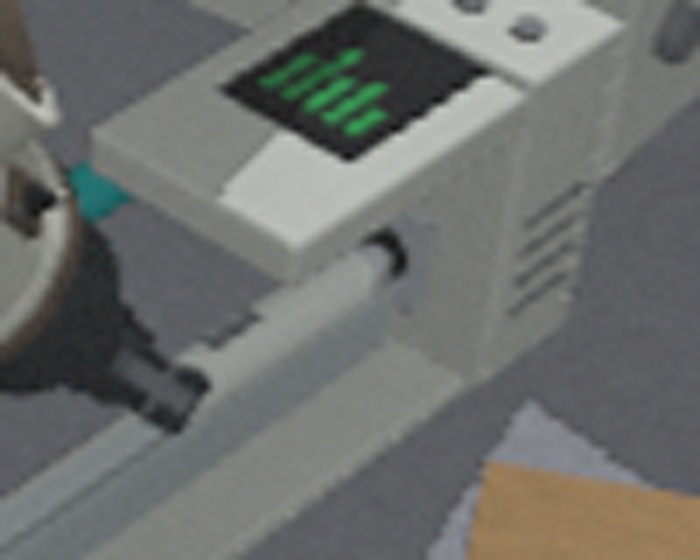

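```bash
python3 -m crank '.01 .03 0 0 0 0 0;0 0 0 0 0 0 0';  python3 -m crank '0 .03 0 0 0 0 0;0 0 0 0 0 0 0'
```

```text
time: 25.9
position: [0.5116, 0.196, 0.0636]
orientation: [0.939, -0.051, 0.019, -0.34]
wrist_force: [-0.9, 0.6, 0.4]
finger_gap: 0.0003
time: 26.1
position: [0.5117, 0.1972, 0.0636]
orientation: [0.939, -0.051, 0.019, -0.34]
wrist_force: [0.6, 0.1, -0.0]
finger_gap: 0.0001
```

```bash
python3 -m crank '0 .03 0 0 0 0 0;0 0 0 0 0 0 0'
```

```text
time: 26.3
position: [0.5117, 0.1984, 0.0637]
orientation: [0.939, -0.051, 0.019, -0.34]
wrist_force: [0.9, -0.4, -1.0]
finger_gap: 0.0004
```

```bash
python3 -m crank '0 .03 0 0 0 0 0;0 0 0 0 0 0 0'
```

```text
time: 26.5
position: [0.5117, 0.1996, 0.0637]
orientation: [0.939, -0.051, 0.019, -0.34]
wrist_force: [-0.8, -0.7, -0.4]
finger_gap: -0.0001
```

```bash
python3 -m crank '0 .02 0 0 0 0 0;0 0 0 0 0 0 0'
python3 - <<'E'
from h import *
s=grab('scene','s15')
cv2.imwrite('pics/s15c.png',cv2.resize(s['pixels'][110:170,360:420],None,fx=10,fy=10,interpolation=cv2.INTER_CUBIC))
E
```

```text
time: 26.7
position: [0.5117, 0.2003, 0.0637]
orientation: [0.939, -0.051, 0.019, -0.34]
wrist_force: [0.1, -0.2, 0.7]
finger_gap: -0.0004
```

View pics/s15c.png

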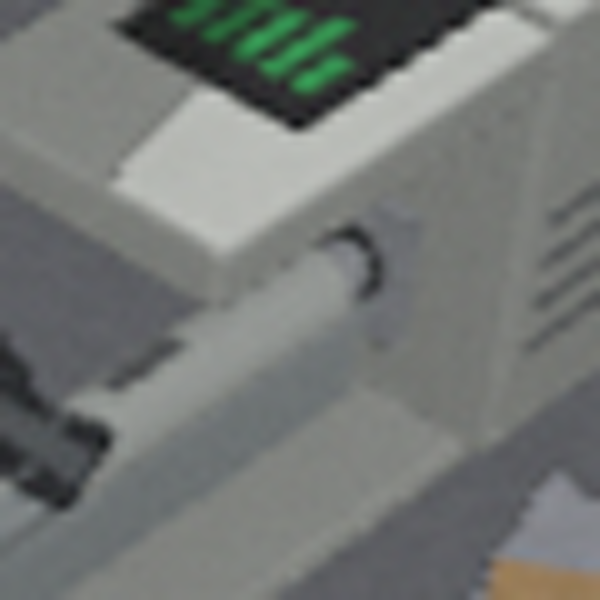

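```bash
python3 -m crank '0 .02 0 0 0 0 0;0 0 0 0 0 0 0'
```

```text
time: 26.95
position: [0.5117, 0.2011, 0.0637]
orientation: [0.939, -0.051, 0.019, -0.34]
wrist_force: [0.3, -0.5, 1.0]
finger_gap: -0.0001
```

```bash
python3 -m crank '0 .02 0 0 0 0 0;0 0 0 0 0 0 0'
```

```text
time: 27.15
position: [0.5117, 0.2019, 0.0637]
orientation: [0.939, -0.052, 0.019, -0.34]
wrist_force: [0.6, -0.4, 0.6]
finger_gap: 0.0001
```

```bash
python3 -m crank '.01 .02 0 0 0 0 0;0 0 0 0 0 0 0'
```

```text
time: 27.35
position: [0.512, 0.2022, 0.0635]
orientation: [0.939, -0.051, 0.019, -0.34]
wrist_force: [-4.9, -11.0, 3.9]
finger_gap: -0.0002
```

```bash
python3 -m crank '0 .02 0 0 0 0 0;0 0 0 0 0 0 0'
```

```text
time: 27.55
position: [0.5121, 0.2023, 0.0635]
orientation: [0.939, -0.051, 0.019, -0.339]
wrist_force: [-7.5, -19.7, 6.0]
finger_gap: 0.0003
```

Firm contact at y≈0.202: 11 N on one step, then 20 N on the next. I'll back off and check that it was the stop and not the hood.

```bash
python3 -m crank '-.01 -.06 0 0 0 0 0;0 0 0 0 0 0 0'
python3 - <<'E'
from h import *
s=grab('scene','s16')
cv2.imwrite('pics/s16c.png',cv2.resize(s['pixels'][60:180,310:440],None,fx=5,fy=5,interpolation=cv2.INTER_CUBIC))
E
python3 -m crank '-.03 -.3 0 0 0 0 0;-.06 -.5 0 0 0 0 0;-.1 -1 .2 0 0 0 0;-.1 -1 .5 0 0 0 0;-.1 -1 .8 0 0 0 0'; python3 -m crank '-.1 -1 .8 0 0 0 0;0 -1 .8 0 0 0 0;0 0 0 0 0 0 0';python3 - <<'E'
from h import *
s=grab('scene','s17');t=grab('top','t17')
cv2.imwrite('pics/s17c.png',cv2.resize(s['pixels'][90:200,320:440],None,fx=6,fy=5,interpolation=cv2.INTER_CUBIC))
E
```

```text
time: 27.75
position: [0.5116, 0.201, 0.0637]
orientation: [0.939, -0.052, 0.019, -0.34]
wrist_force: [0.2, -0.8, 0.5]
finger_gap: -0.0002
time: 28.3
position: [0.4948, 0.0485, 0.1224]
orientation: [0.939, -0.052, 0.018, -0.341]
wrist_force: [1.4, 0.5, 0.1]
finger_gap: 0.0001
time: 28.6
position: [0.4934, -0.0326, 0.1885]
orientation: [0.939, -0.052, 0.022, -0.339]
wrist_force: [-0.5, 1.9, -1.0]
finger_gap: -0.0002
```

View pics/s16c.png

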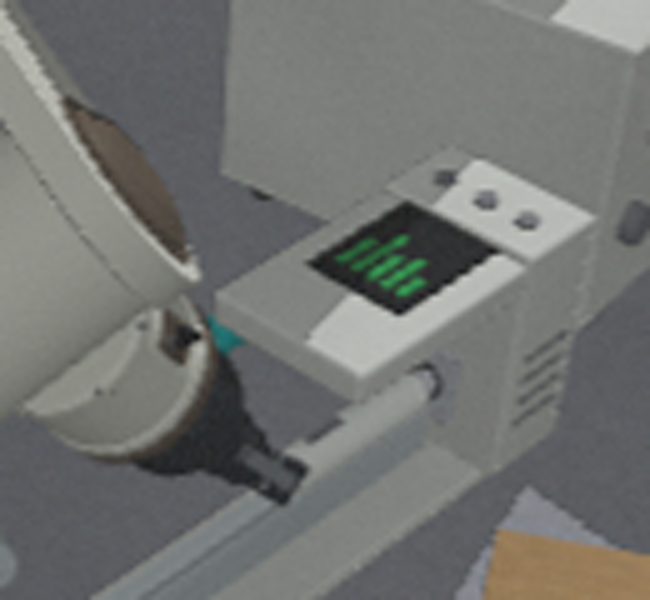

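View pics/s17c.png

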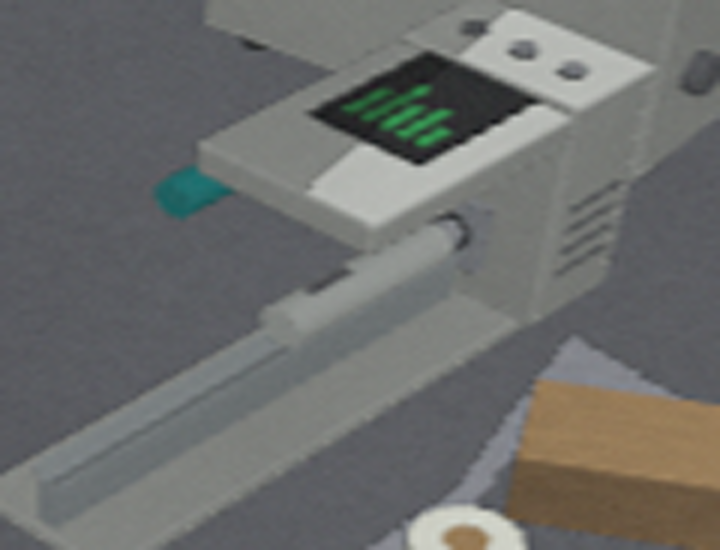

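View pics/t17.png

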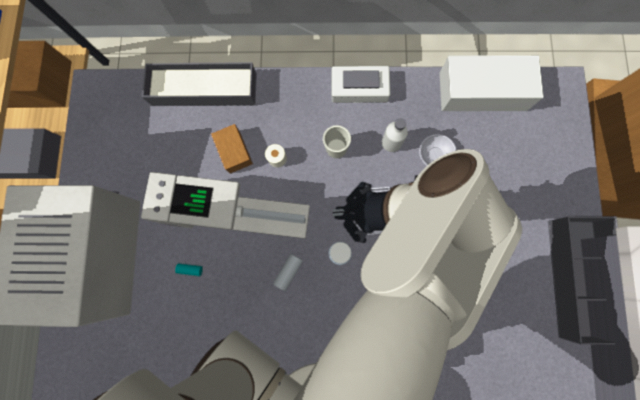

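View pics/s17.png

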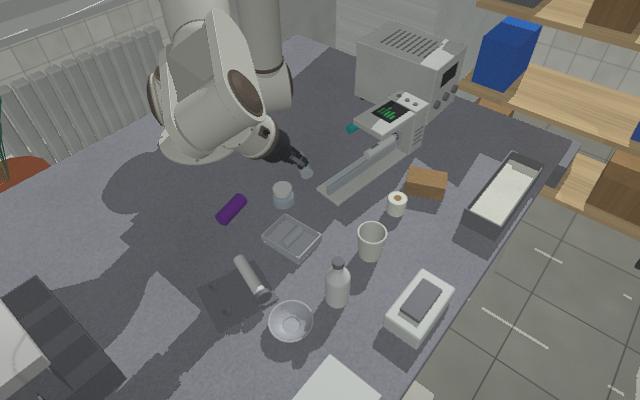

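Run:
```python
from m import *
t=load('t17');s=load('s17')
O=np.array([.5117,.1965]);a=np.radians(83.8);d=np.array([np.cos(a),np.sin(a)])
for x in(0,10,20): 
    p=O+d*x/1000
    print(x,[ (proj(t,[p[0],p[1],z])-[200,170])*8 for z in(.062,.076)],[(proj(s,[p[0],p[1],z])-[340,100])*8 for z in(.062,.076)])
tp=O+d*.140; print('nose home scene',[(proj(s,[tp[0],tp[1],z])-[340,100])*8 for z in(.053,.062,.071)])
cv2.imwrite('pics/t17c.png',cv2.resize(t['pixels'][170:240,200:300],None,fx=8,fy=8,interpolation=cv2.INTER_CUBIC))
cv2.imwrite('pics/s17d.png',cv2.resize(s['pixels'][100:170,340:430],None,fx=8,fy=8,interpolation=cv2.INTER_CUBIC))
```

```text
0 [array([[368.1321, 335.7884]]), array([[357.9428, 329.6227]])] [array([[182.8269, 454.6911]]), array([[185.1169, 425.5381]])]
10 [array([[337.3528, 332.3197]]), array([[326.7274, 326.107 ]])] [array([[201.1778, 441.9969]]), array([[203.6061, 412.8543]])]
20 [array([[306.605 , 328.8539]]), array([[295.5443, 322.5944]])] [array([[219.3896, 429.399 ]]), array([[221.954 , 400.2674]])]
nose home scene [array([[425.0756, 303.7198]]), array([[427.643 , 285.3364]]), array([[430.236 , 266.7728]])]
```

View pics/t17c.png

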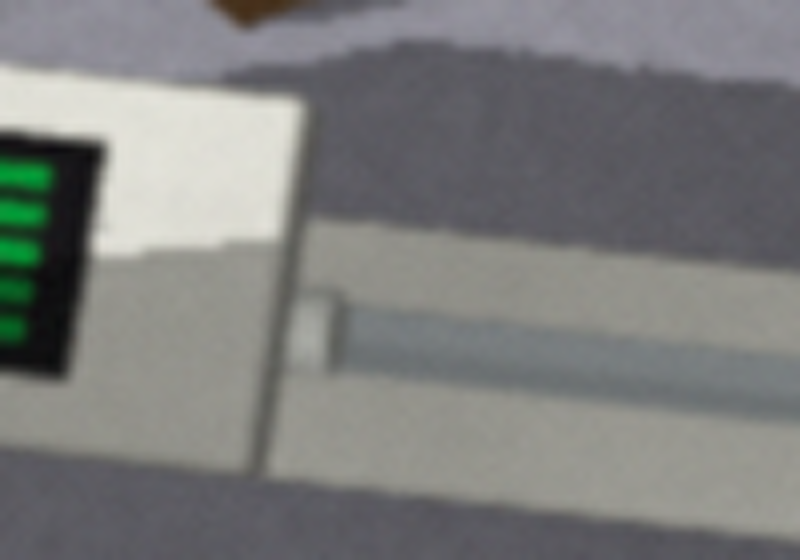

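View pics/s17d.png

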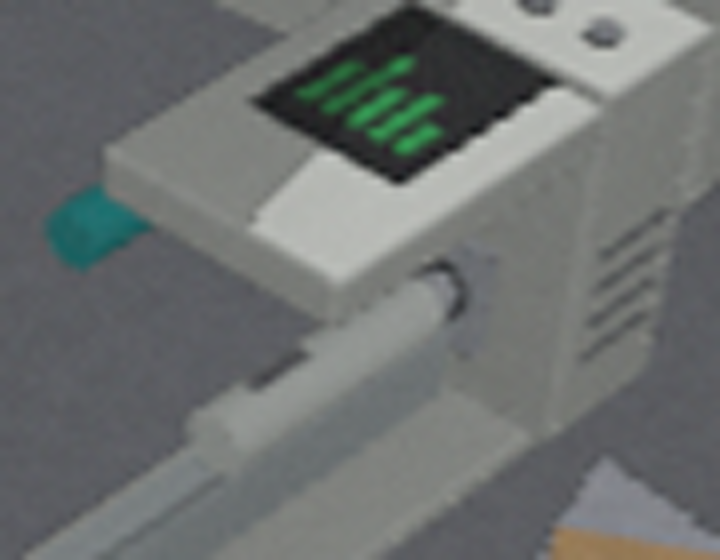

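The probe's tail sits about 9–10 mm inside the hood edge in the top view (crop about (335,335), expected about (327–337,330)). The nose covers the stop's black spot, and the arm is clear. Handing in.

```bash
python3 -c "
from cell import telemetry,sign_off
s=telemetry.sense();print(s['time'],s['dq'].round(3),s['wrist_force'].round(1));print(sign_off())"
```

```text
28.7 [ 0.034  0.01   0.037  0.004 -0.012  0.004] [-0.8  1.2 -0.7]
the job is handed in; nothing more can be done
None
```

The job is done and handed in at 28.7 s of the 64 s allowed, with the arm clear of everything.

- **Plug:** I took it out of the groove and laid it in the steel tray. The first grip was too high and off-centre (about 42 N sideways and 31 N up on the wrist), so I reopened, lowered and gripped again. The last scene picture shows it lying in the tray.
- **Probe:** I took the narrow-nosed probe from the rack and seated it in the groove, where the wrist read about 41 N downward for a moment before I released it. I then pushed it home with shut fingers and the tool leaned about 40°.
- **Stop contact:** The last steps were 0.8 mm each. Contact came at 11 N; I made one more step, which reached 20 N with no further movement, and then backed off.
- **Last checks:** In the top view the tail is about 8–10 mm inside the hood edge; fully home is 10 mm. The scene view agrees to within the calibration error of a few millimetres. I saw the nose over the stop's black spot but could not measure the gap itself, so I am relying on the force rise and the tail position.
- **Other things:** The applicator is still in its rack place, and the last pictures show nothing else moved. The two cameras disagreed by about 4 mm in x. I trusted the top camera, which matched the measured plug grip.

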